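# Gather the compression specimens in the blue corner of their tote

### The job

Pick up the specimen tote by its carrying bar and carry it, level, over to the green mat, clear of the bench and with the bar above the middle of the mat. There, tilt it well over so that its blue corner is the lowest and all four brass specimens slide down and bunch together in that corner, and finish while still holding it in the air like that: do not put it down. Lose no specimen and leave the weight, the jar and the clamp where they stand.

Things in the scene. Friction and masses are not known exactly. Their poses are not given: they have to be found in the camera images.
- tote_grip (a point): Centre of the tote's carrying bar, 95 mm above the tote's underside. The flat-sided bar (14 wide, 24 tall, 180 mm long, black sleeve on its middle 70 mm) runs lengthwise over the open tote between two end posts. Tote's axes: x along the bar, y across it, z up. The tote stands level on the bench at any yaw, loose, about 0.35 kg.
- tote_corner (a point): Inside bottom corner, at +x +y, of the grey open-topped tote (180 x 130 x 50 mm outside; walls and floor 4 mm), where both walls are covered in blue for 54 mm from the corner, inside and out. It lies x +86, y +61, z -91 mm from the bar's centre, in the tote's axes.
- puck0_center (a point): Loose brass compression specimen, a plain upright disc 18 mm in diameter and 10 mm tall, about 20 g, lying flat inside the tote. It slides easily on the slick tote floor (friction 0.12 to 0.18: a slope of 25 to 30 degrees is ample). This point is its centre.
- puck1_center (a point): Loose brass compression specimen, a plain upright disc 18 mm in diameter and 10 mm tall, about 20 g, lying flat inside the tote. It slides easily on the slick tote floor (friction 0.12 to 0.18: a slope of 25 to 30 degrees is ample). This point is its centre.
- puck2_center (a point): Loose brass compression specimen, a plain upright disc 18 mm in diameter and 10 mm tall, about 20 g, lying flat inside the tote. It slides easily on the slick tote floor (friction 0.12 to 0.18: a slope of 25 to 30 degrees is ample). This point is its centre.
- puck3_center (a point): Loose brass compression specimen, a plain upright disc 18 mm in diameter and 10 mm tall, about 20 g, lying flat inside the tote. It slides easily on the slick tote floor (friction 0.12 to 0.18: a slope of 25 to 30 degrees is ample). This point is its centre.
- mat: Green mat with thin white centre lines, 150 x 200 x 3 mm (x, y, z), fixed flat on the bench. Origin at the centre of its underside.
- weight_center (a point): Bystander: steel knobbed calibration weight, 40 mm in diameter, 60 mm tall, standing on the bench. This point is its centre, half-way up.
- jar_center (a point): Bystander: amber jar with white lid, 50 mm in diameter, 70 mm tall. This point is its centre, half-way up.
- clamp_center (a point): Bystander: small steel test clamp, 50 x 36 mm, 51 mm tall. This point is its centre, half-way up.
Things that resemble listed ones, but are neither listed nor needed, are in the scene too. Of the things that look like the part that bears tote_grip, the middle-sized one is meant. Several things look just like the mat: the one meant starts farthest to the robot's right.

How it is judged (in metres and radians):
On the way:
1. the tote is held level, clear of the bench, with its bar above the middle of the mat (horizontal distance between tote_grip and mat below 0.07 m and contact force between the fingers and tote above 2 N and height (world z) of tote_corner above 0.025 m and angle between tote_grip's own z axis and vertical below 0.2 rad), for 0.2 s.
At the end, for the whole second after the job is handed in: Tote held by the fingers, blue corner over 25 mm above the bench, bar centre within 70 mm (from above) of the mat's middle, tilted 15 to 51 degrees, length and width each sloping at least 4 degrees down to the blue corner, all specimen centres within 70 mm of that inside corner, at rest (horizontal distance between tote_grip and mat below 0.07 m and contact force between the fingers and tote above 2 N and height (world z) of tote_corner above 0.025 m and angle between tote_grip's own z axis and vertical between 0.26 and 0.9 rad and angle between tote_grip's own x axis and vertical above 1.64 rad and angle between tote_grip's own y axis and vertical above 1.64 rad and linear speed of each of tote, puck0, puck1, puck2, puck3 below 0.04 m/s and distance between each of puck0_center, puck1_center, puck2_center, puck3_center and tote_corner below 0.07 m); the arm keeps its last pose, push and grip.
It fails at once if the tote is tipped by more than 20 degrees away from the mat (angle between tote_grip's own z axis and vertical above 0.35 rad and horizontal distance between tote_grip and mat above 0.12 m).
It fails at once if a bystander is moved by more than 30 mm (distance of any of weight_center, jar_center, clamp_center from where it was at the start of the episode above 0.03 m).
It fails at once if a specimen falls out of the tote (distance between any of puck0_center, puck1_center, puck2_center, puck3_center and tote_grip above 0.16 m).
It also fails if it takes over 58 s, if anything falls off the work surface, if the arm or the gripper's body presses on something with over 40 N, if the wrist force passes 120 N, or if a joint passes its speed limit or range.

### The arm

A 6-joint arm with a two-finger parallel gripper is mounted at the origin on the work surface. World frame = base frame: x ahead of the robot, y to its left, z up, the work surface at z = 0. Lengths are in mm, angles in rad, forces in N, time in s.
With the tool pointing down it reaches from about 275 to 1000 mm from the base axis. Payload 8.4 kg.
Tool frame: the origin (TCP) lies at the very end of the fingers, on their centre line; the grasp point (between the pads) lies 19 mm behind it (r.tcp_to_grasp is the distance from the TCP to the grasp point, in mm); z points along the fingers, y is the line along which they close (so a half turn about z gives the same grasp; the last joint's range is limited). The gripper opens to 85 mm and grips with 20 to 120 N. Pads are 22 mm wide; open, the fingers measure 114 mm over their backs; the gripper's body (76 mm by 85 mm) begins 54 mm behind the grasp point. The pads swing forward as they close: fully open they stand 13 mm farther back than shut.
Start: joints at [1.255, 0.353, 1.633, -0, 1.155, -0.002], TCP at [192.921, 594.483, 231.281] pointing down, gripper open.
Joint ranges: [-2.63, 2.63], [-0.92, 2.1], [0.06, 2.66], [-1.3, 4.44], [0, 2.69], [-3.02, 3.02]. Speed limits (rad/s): [2.22, 2.22, 2.79, 3.14, 3.14, 3.14].

### API

Orientations are given as [roll, pitch, yaw] about the fixed x, y, z axes, in that order (R = Rz(yaw) Ry(pitch) Rx(roll)).
In Python, from rig import r gives the robot as it stands. The module is installed in compiled form; this text tells all that it offers.
- The arm moves only by the tool play_rows, never from a script. Its argument "rows" is a list of rows, each an object with "dp": the shift along the tool's x, y, z in units of 40 mm (1.0 is 40 mm), a list of three; "turn": the turn, a rotation vector about the tool's x, y, z in units of 6 degrees (1.0 is 6 degrees), a list of three; "fingers": the closure, from 0 (fully open) to 1 (shut). In form: [{"dp": [tx, ty, tz], "turn": [wx, wy, wz], "fingers": fingers}, ...]. A call has 1 to 5 rows; each row shifts and turns the commanded pose from where the row before left it, along the tool's axes as they then stand; what a row does not reach is not made up. A row lasts 1/12 s, in which the tool goes at most 41.7 mm and 7.16 degrees, less where a joint would pass 70% of its speed; a pose out of reach is approached as far as the arm can. A call is refused whole if a number of a shift passes 1 or a number of a turn 1, either way. A call with a gripper value outside its range is refused whole. The fingers move at their own pace and stop on an object; "force" is the grip in N (left out, the last holds). Time passes only in rows, so rows that do not move let the fingers close. It gives the time, the measured TCP pose, the force, the opening and the grip force at its end, in the units of the state.
- r.sense(): the state, without advancing time (a new reading comes with each control period).
- r.grab_frame(name): name is "scene" or "top" or "wrist"; returns a dict with "pixels" (384x512x3 uint8, red, green, blue), "fx", "fy", "cx", "cy" (pixels), "dist" ([k1, k2, p1, p2, k3] as OpenCV has them; the pictures are not rectified), "pose" (4x4, takes a point from camera to world coordinates). Camera axes: x right, y down, z forward; pixel columns grow to the right and rows downward; lengths in mm; the calibration is good to about 2 mm. A picture is of the moment at which its call begins. There is no depth.
- r.sign_off(): hands the job in; it is judged then, once.
The state is a dict: "clock": time; "qpos": joint angles; "qvel": joint speeds; "joint_efforts": joint torques, N m; "eef_pos": TCP position; "tcp_rot": TCP orientation; "contact_force": force on the tool from outside, world axes, zero at the start; "wrist_torque": the same for the moment, N m; "opening": opening from 0.0 (shut) to 1.0 (fully open); "grasp_force": force on a finger pad.
Only numpy, scipy, OpenCV 4.12 (cv2) and the standard library are available. Lean on these libraries where they do the work, as an engineer would, in place of code of your own. Each camera call takes 0.05 s, during which the arm holds its last target. There are 200 camera calls.

## Working session

There is one attempt and no reset: what is moved stays moved. The work goes in short steps, Python scripts to look and compute and a tool call to move; the robot and the scene stay as the last step left them, time stands still between calls to the robot, and variables do not carry over. Pictures are saved under pics/ and viewed, at most 10 in all, crops included, and the job is handed in when it is done.

Besides the shell and the picture viewer there is one more tool, called after "Emit:" as a command line: name --argument value ..., lists and objects as JSON in quotes. play_rows: Moves the arm, as the interface text tells. Its arguments: {"type":"object","properties":{"rows":{"type":"array"},"force":{"type":"number"}},"required":["rows"]}

```bash
mkdir -p pics
cat > h.py <<'E'
import numpy as np,cv2
from rig import r
from scipy.spatial.transform import Rotation as R
def grab(n,save=None):
    f=r.grab_frame(n)
    if save: cv2.imwrite('pics/'+save,cv2.cvtColor(f['pixels'],cv2.COLOR_RGB2BGR))
    return f
def K(f): return np.array([[f['fx'],0,f['cx']],[0,f['fy'],f['cy']],[0,0,1.]])
def plane(f,uv,z):
    p=cv2.undistortPoints(np.array(uv,float).reshape(-1,1,2),K(f),np.array(f['dist'],float)).reshape(-1,2)
    T=np.array(f['pose']); d=np.c_[p,np.ones(len(p))]@T[:3,:3].T; o=T[:3,3]
    return o+d*((z-o[2])/d[:,2])[:,None]
def proj(f,P):
    T=np.linalg.inv(np.array(f['pose'])); 
    return cv2.projectPoints(np.array(P,float).reshape(-1,1,3),cv2.Rodrigues(T[:3,:3])[0],T[:3,3],K(f),np.array(f['dist'],float))[0].reshape(-1,2)
E
python3 - <<'E'
from h import *
a=grab('scene')['pixels'];b=grab('top')['pixels']
for n,i in(('s',a),('t',b)): cv2.imwrite(f'pics/{n}0.png',cv2.resize(i[...,::-1],(800,600)))
for n in('scene','top'):
    f=r.grab_frame(n);print(n,np.round(f['pose'],2).tolist(),f['fx'])
print(r.sense())
E
```

```text
scene [[-0.85, 0.36, -0.39, 1013.83], [0.53, 0.58, -0.61, 745.49], [0.01, -0.73, -0.69, 827.15], [0.0, 0.0, 0.0, 1.0]] 368.4074593635416
top [[-0.02, -0.99, 0.17, 395.24], [-1.0, 0.01, -0.03, 74.76], [0.02, -0.17, -0.99, 1195.58], [0.0, 0.0, 0.0, 1.0]] 446.9316912893548
{'clock': 0.2, 'qpos': array([ 1.25459455e+00,  3.53416729e-01,  1.63385185e+00, -2.09738336e-05,
        1.15517188e+00, -2.40577778e-03]), 'qvel': array([ 0.00135255, -0.00277426, -0.00286282,  0.00053193,  0.0029781 ,
       -0.00057066]), 'joint_efforts': array([ 1.63320224e-04, -6.05095983e+01, -3.42030036e+01,  2.99729129e-05,
        7.15835224e-03,  1.49869254e-05]), 'eef_pos': array([192.84117931, 594.20775923, 230.82701989]), 'tcp_rot': array([-3.14074481e+00,  1.71413439e-05,  2.82780514e+00]), 'contact_force': array([0.63557694, 0.0408186 , 0.73623118]), 'wrist_torque': array([0.03496868, 0.01109768, 0.05539909]), 'grasp_force': 0.0, 'opening': 1.000575868758748}
```

View pics/s0.png

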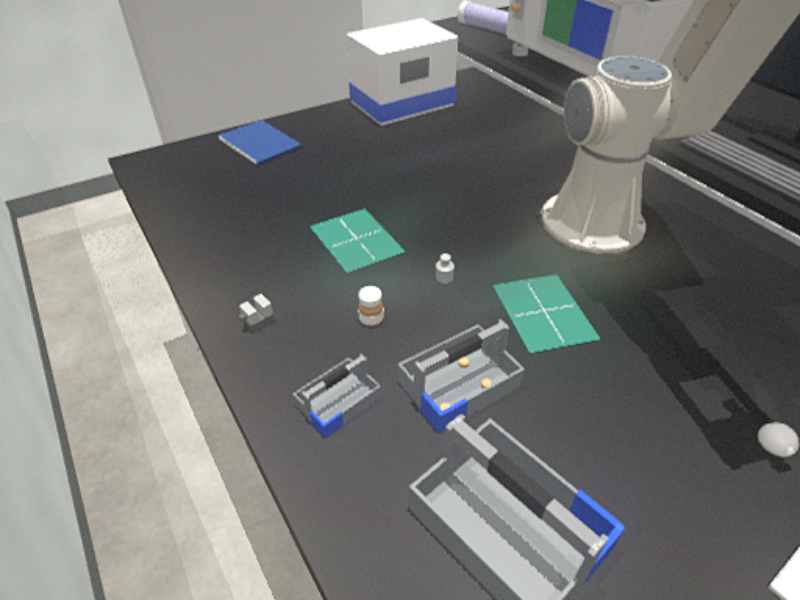

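View pics/t0.png

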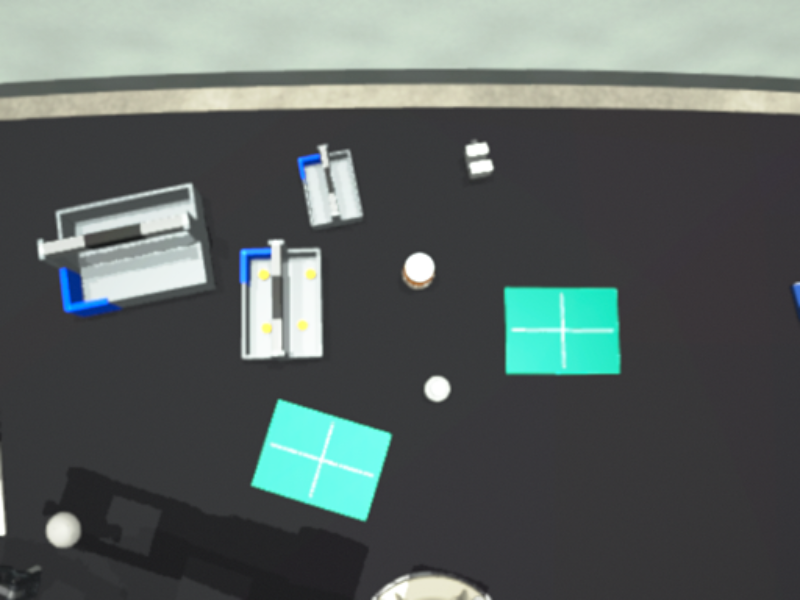

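The middle-sized tote is at top (280,300), holding the pucks. The others are the large one at (125,250) and the small one at (330,188). Of the mats at (562,330) and (322,460), the one farthest right is (562,330). I'll check the tote in a close crop and measure both.

Run:
```python
from h import *
f=grab('top');p=f['pixels']
x0,y0=140,145;c=p[y0:240,x0:220]
cv2.imwrite('pics/t1.png',cv2.resize(c[...,::-1],None,fx=6,fy=6,interpolation=cv2.INTER_CUBIC))
hsv=cv2.cvtColor(p,cv2.COLOR_RGB2HSV)
m=cv2.inRange(hsv,(70,100,60),(95,255,255))
for c in cv2.findContours(m,cv2.RETR_EXTERNAL,cv2.CHAIN_APPROX_NONE)[0]:
    if cv2.contourArea(c)>1000:
        q=cv2.boxPoints(cv2.minAreaRect(c)); print('mat',plane(f,q,3).round(0).tolist(),plane(f,q,3).mean(0))
for n,uv,z in (('weight',(437,388),50),('jar',(419,266),70),('clamp',(479,160),45)):
    print(n,plane(f,np.array(uv)*.64,z).round())
g=grab('scene');
b=cv2.inRange(cv2.cvtColor(g['pixels'],cv2.COLOR_RGB2HSV),(105,150,80),(130,255,255))
```

```text
mat [[276.0, 299.0, 3.0], [426.0, 252.0, 3.0], [362.0, 55.0, 3.0], [215.0, 104.0, 3.0]] [319.65732512 177.45322096   3.        ]
mat [[611.0, -141.0, 3.0], [608.0, -352.0, 3.0], [453.0, -342.0, 3.0], [458.0, -135.0, 3.0]] [ 532.37458211 -242.65070257    3.        ]
weight [[434. -17.  50.]]
jar [[634.   9.  70.]]
clamp [[ 827. -102.   45.]]
```

View pics/t1.png

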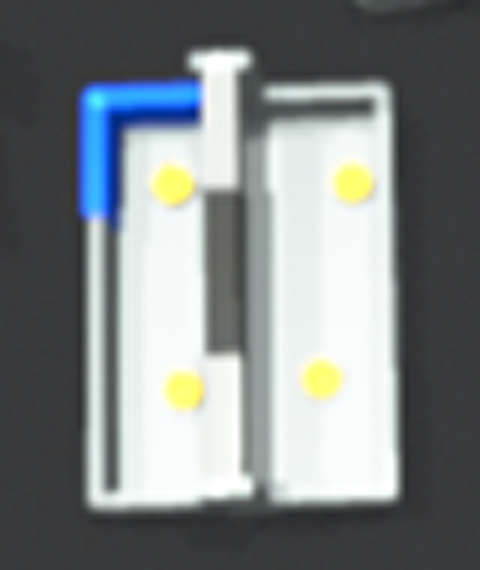

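The crop shows the middle tote. Its blue corner is at the upper left (crop 82,87), so tote +x is image up. The sleeve centre is near crop (224,270), and all four pucks are visible.

Run:
```python
from h import *
f=grab('top')
U=lambda l:(np.array(l,float)+.5)/6-.5+[140,145]
c=plane(f,U([(82,87),(390,84),(397,501),(90,507)]),50);print(c.round(),c.mean(0))
for a,b in((0,3),(1,2),(0,1),(3,2)):
    d=c[a]-c[b];print(np.linalg.norm(d),np.degrees(np.arctan2(d[1],d[0])))
s=plane(f,U([(224,188),(223,352)]),107);d=s[0]-s[1];print(s,s.mean(0),np.linalg.norm(d))
# sanity: reproject est centre into scene
g=grab('scene');print(proj(g,[[*s.mean(0)[:2],95]])/.64)
```

```text
[[673. 310.  50.]
 [672. 174.  50.]
 [489. 171.  50.]
 [488. 303.  50.]] [580.45544577 239.78943275  50.        ]
184.6498669130095 2.124201212885973
182.79279254977482 0.9121844317157116
135.708078967449 89.6273136696456
131.77393885738687 90.37855678054697
[[614.95800395 238.20199797 107.        ]
 [546.46676858 237.92076395 107.        ]] [580.71238626 238.06138096 107.        ] 68.49181276460354
[[460.82177129 348.2107541 ]]
```

Emit:
play_rows --rows '[{"dp":[0,0,0],"turn":[0,0,-0.8],"fingers":0},{"dp":[0,0,0],"turn":[0,0,-0.8],"fingers":0},{"dp":[0,0,0],"turn":[0,0,-0.8],"fingers":0},{"dp":[0,0,0],"turn":[0,0,-0.8],"fingers":0},{"dp":[-0.5,-0.5,0],"turn":[0,0,0],"fingers":0}]'

```text
clock: 0.82
eef_pos: [211.3, 577.2, 231.3]
tcp_rot: [3.14, -0.001, -3.113]
contact_force: [0.5, -0.1, -0.2]
opening: 1.001
grasp_force: 0.0
```

Emit:
play_rows --rows '[{"dp":[-0.7,-0.6,0],"turn":[0,0,0],"fingers":0},{"dp":[-0.7,-0.6,0],"turn":[0,0,0],"fingers":0},{"dp":[-0.7,-0.6,0],"turn":[0,0,0],"fingers":0},{"dp":[-0.7,-0.6,0],"turn":[0,0,0],"fingers":0},{"dp":[-0.7,-0.6,0],"turn":[0,0,0],"fingers":0}]'

```text
clock: 1.23
eef_pos: [356.9, 456.7, 231.4]
tcp_rot: [3.141, 0.0, -3.12]
contact_force: [0.3, 0.7, -0.0]
opening: 1.002
grasp_force: 0.0
```

Emit:
play_rows --rows '[{"dp":[-0.7,-0.68,0],"turn":[0,0,0],"fingers":0},{"dp":[-0.7,-0.68,0],"turn":[0,0,0],"fingers":0},{"dp":[-0.7,-0.68,0],"turn":[0,0,0],"fingers":0},{"dp":[-0.7,-0.68,0],"turn":[0,0,0],"fingers":0},{"dp":[-0.7,-0.68,0],"turn":[0,0,0],"fingers":0}]'

```text
clock: 1.65
eef_pos: [500.0, 323.4, 231.5]
tcp_rot: [3.141, 0.0, -3.12]
contact_force: [0.8, -0.4, 0.2]
opening: 1.002
grasp_force: 0.0
```

Emit:
play_rows --rows '[{"dp":[-0.7,-0.68,0],"turn":[0,0,0],"fingers":0},{"dp":[-0.7,-0.68,0],"turn":[0,0,0],"fingers":0},{"dp":[-0.6,-0.6,0],"turn":[0,0,0],"fingers":0},{"dp":[0,0,0],"turn":[0,0,0],"fingers":0},{"dp":[0,0,0],"turn":[0,0,0],"fingers":0}]'

```text
clock: 2.07
eef_pos: [581.4, 246.8, 231.0]
tcp_rot: [-3.142, -0.0, -3.123]
contact_force: [0.4, 1.0, 0.0]
opening: 1.001
grasp_force: 0.0
```

Run:
```python
from h import *
f=grab('wrist');cv2.imwrite('pics/w1.png',cv2.resize(f['pixels'][...,::-1],(800,600)))
s=r.sense();print(s['eef_pos'],s['tcp_rot'],s['qpos'])
print(proj(f,[[580.6,239,107],[615,239.5,107],[546,238,107]])/.64)
```

```text
[580.36981663 247.83492071 230.99268103] [ 3.14147557e+00 -7.22355164e-04 -3.12195596e+00] [ 4.01006308e-01  3.62938085e-01  1.61952400e+00  4.11824813e-04
  1.15975748e+00 -1.18959133e+00]
[[385.77709857 284.66546878]
 [385.94821363 333.4449745 ]
 [384.83218043 232.17487187]]
```

View pics/w1.png

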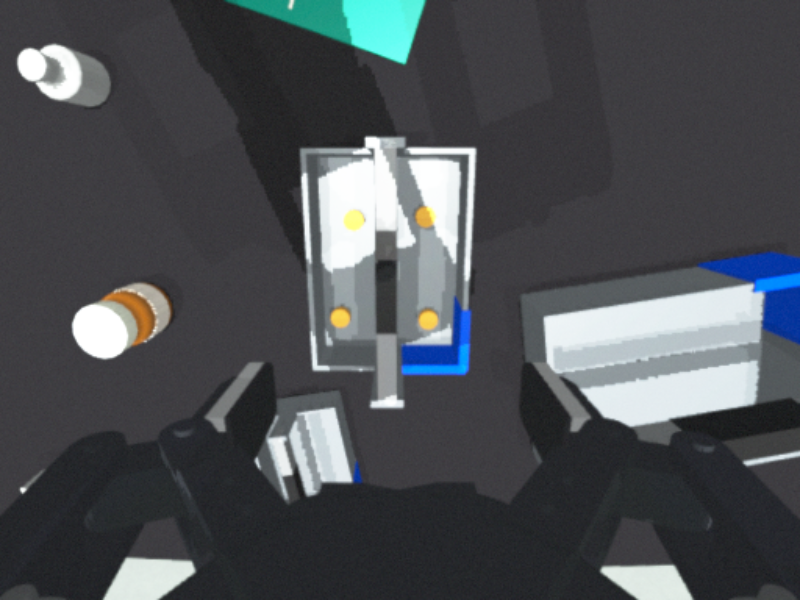

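The wrist view shows the sleeve at (386,233–334), within 1–2 px of the prediction, so the position estimate holds. I'll shift y by -9 mm, descend and grip.

Emit:
play_rows --rows '[{"dp":[0,-0.22,0.3],"turn":[0,0,0],"fingers":0},{"dp":[0,0,0.9],"turn":[0,0,0],"fingers":0},{"dp":[0,0,0.9],"turn":[0,0,0],"fingers":0},{"dp":[0,0,0.6],"turn":[0,0,0],"fingers":0},{"dp":[0,0,0.4],"turn":[0,0,0],"fingers":0}]'

```text
clock: 2.53
eef_pos: [577.8, 240.2, 104.4]
tcp_rot: [-3.141, -0.004, -3.119]
contact_force: [-0.3, -0.3, 0.8]
opening: 1.0
grasp_force: 0.0
```

Emit:
play_rows --rows '[{"dp":[0,0,0.3],"turn":[0,0,0],"fingers":0},{"dp":[0,0,0.3],"turn":[0,0,0],"fingers":0},{"dp":[0,0,0.15],"turn":[0,0,0],"fingers":0},{"dp":[0,0,0],"turn":[0,0,0],"fingers":0},{"dp":[0,0,0],"turn":[0,0,0],"fingers":0}]'

```text
clock: 2.95
eef_pos: [580.8, 239.9, 77.8]
tcp_rot: [3.141, 0.001, -3.12]
contact_force: [-0.4, 1.1, 0.3]
opening: 1.001
grasp_force: 0.0
```

Emit:
play_rows --rows '[{"dp":[0,0,0],"turn":[0,0,0],"fingers":0.4},{"dp":[0,0,0],"turn":[0,0,0],"fingers":0.7},{"dp":[0,0,0],"turn":[0,0,0],"fingers":1},{"dp":[0,0,0],"turn":[0,0,0],"fingers":1},{"dp":[0,0,0],"turn":[0,0,0],"fingers":1}]' --force 90

```text
clock: 3.37
eef_pos: [580.8, 239.5, 77.6]
tcp_rot: [3.141, 0.001, -3.12]
contact_force: [0.7, -1.1, -0.3]
opening: 0.301
grasp_force: 0.0
```

Emit:
play_rows --rows '[{"dp":[0,0,0],"turn":[0,0,0],"fingers":1},{"dp":[0,0,0],"turn":[0,0,0],"fingers":1},{"dp":[0,0,0],"turn":[0,0,0],"fingers":1},{"dp":[0,0,0],"turn":[0,0,0],"fingers":1},{"dp":[0,0,0],"turn":[0,0,0],"fingers":1}]'

```text
clock: 3.78
eef_pos: [580.8, 239.5, 77.7]
tcp_rot: [3.141, 0.0, -3.12]
contact_force: [-1.2, -0.6, 6.0]
opening: 0.143
grasp_force: 88.8
```

Emit:
play_rows --rows '[{"dp":[0,0,-0.1],"turn":[0,0,0],"fingers":1},{"dp":[0,0,-0.2],"turn":[0,0,0],"fingers":1},{"dp":[0,0,-0.3],"turn":[0,0,0],"fingers":1},{"dp":[0,0,-0.4],"turn":[0,0,0],"fingers":1},{"dp":[0,0,-0.4],"turn":[0,0,0],"fingers":1}]'

```text
clock: 4.2
eef_pos: [580.2, 239.3, 134.2]
tcp_rot: [-3.141, -0.001, -3.12]
contact_force: [0.7, 0.1, -3.5]
opening: 0.152
grasp_force: 87.8
```

Emit:
play_rows --rows '[{"dp":[0,0,-0.5],"turn":[0,0,0],"fingers":1},{"dp":[0,0,-0.5],"turn":[0,0,0],"fingers":1},{"dp":[0,0,-0.5],"turn":[0,0,0],"fingers":1},{"dp":[0,0,-0.5],"turn":[0,0,0],"fingers":1},{"dp":[0,0,-0.5],"turn":[0,0,0],"fingers":1}]'

```text
clock: 4.62
eef_pos: [580.2, 239.3, 235.1]
tcp_rot: [-3.142, 0.0, -3.12]
contact_force: [0.9, 0.8, -5.7]
opening: 0.147
grasp_force: 87.8
```

Emit:
play_rows --rows '[{"dp":[0,0,-0.3],"turn":[0,0,0],"fingers":1},{"dp":[0,0,-0.1],"turn":[0,0,0],"fingers":1},{"dp":[0,0,0],"turn":[0,0,0],"fingers":1},{"dp":[0,0,0],"turn":[0,0,0],"fingers":1},{"dp":[0,0,0],"turn":[0,0,0],"fingers":1}]'

```text
clock: 5.03
eef_pos: [579.8, 239.2, 247.8]
tcp_rot: [-3.141, -0.002, -3.12]
contact_force: [0.8, -0.0, -4.3]
opening: 0.148
grasp_force: 87.8
```

Run:
```python
from h import *
f=grab('wrist');cv2.imwrite('pics/w2.png',cv2.resize(f['pixels'][...,::-1],(800,600)))
```

```text
(no output)
```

View pics/w2.png

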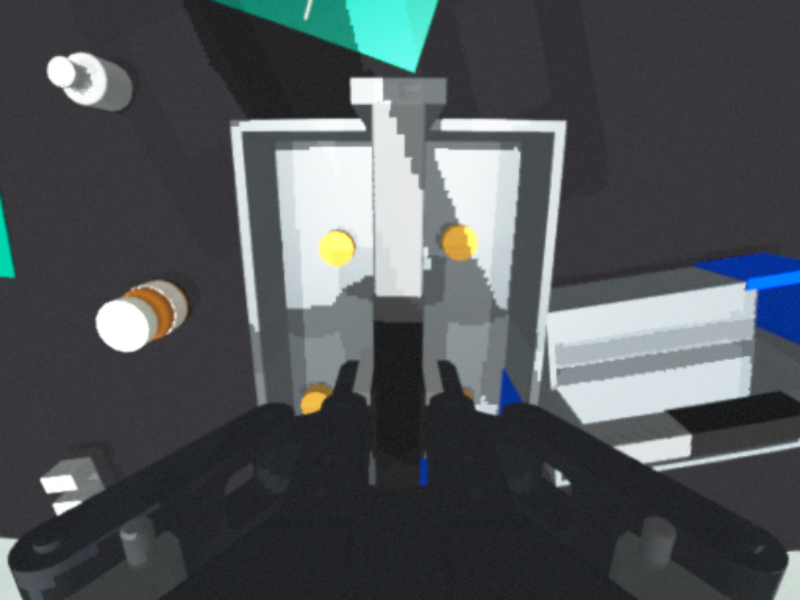

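The tote hangs level, gripped on the sleeve, with all four pucks inside. Next is the carry to the mat.

Emit:
play_rows --rows '[{"dp":[0,-0.15,0],"turn":[0,0,0],"fingers":1},{"dp":[0,-0.3,0],"turn":[0,0,0],"fingers":1},{"dp":[0.1,-0.45,0],"turn":[0,0,0],"fingers":1},{"dp":[0.1,-0.55,0],"turn":[0,0,0],"fingers":1},{"dp":[0.1,-0.6,0],"turn":[0,0,0],"fingers":1}]'

```text
clock: 5.5
eef_pos: [569.8, 155.8, 248.7]
tcp_rot: [-3.141, -0.001, -3.12]
contact_force: [-0.1, -0.5, -4.0]
opening: 0.149
grasp_force: 87.9
```

Emit:
play_rows --rows '[{"dp":[0.1,-0.6,0],"turn":[0,0,0],"fingers":1},{"dp":[0.1,-0.6,0],"turn":[0,0,0],"fingers":1},{"dp":[0.1,-0.6,0],"turn":[0,0,0],"fingers":1},{"dp":[0.1,-0.6,0],"turn":[0,0,0],"fingers":1},{"dp":[0.1,-0.6,0],"turn":[0,0,0],"fingers":1}]'

```text
clock: 5.92
eef_pos: [552.1, 34.7, 249.0]
tcp_rot: [-3.141, -0.0, -3.121]
contact_force: [0.2, -0.4, -4.3]
opening: 0.144
grasp_force: 87.9
```

Emit:
play_rows --rows '[{"dp":[0.1,-0.6,0],"turn":[0,0,0],"fingers":1},{"dp":[0.1,-0.6,0],"turn":[0,0,0],"fingers":1},{"dp":[0.1,-0.6,0],"turn":[0,0,0],"fingers":1},{"dp":[0.1,-0.6,0],"turn":[0,0,0],"fingers":1},{"dp":[0.1,-0.6,0],"turn":[0,0,0],"fingers":1}]'

```text
clock: 6.33
eef_pos: [534.4, -85.6, 249.1]
tcp_rot: [-3.141, -0.001, -3.121]
contact_force: [1.1, 0.7, -4.4]
opening: 0.146
grasp_force: 87.9
```

Emit:
play_rows --rows '[{"dp":[0.1,-0.6,0],"turn":[0,0,0],"fingers":1},{"dp":[0.06,-0.6,0],"turn":[0,0,0],"fingers":1},{"dp":[0,-0.6,0],"turn":[0,0,0],"fingers":1},{"dp":[0,-0.6,0],"turn":[0,0,0],"fingers":1},{"dp":[0,-0.6,0],"turn":[0,0,0],"fingers":1}]'

```text
clock: 6.75
eef_pos: [530.6, -205.7, 249.1]
tcp_rot: [-3.141, -0.0, -3.121]
contact_force: [0.0, 0.2, -4.4]
opening: 0.145
grasp_force: 87.9
```

Emit:
play_rows --rows '[{"dp":[0,-0.45,0],"turn":[0,0,0],"fingers":1},{"dp":[0,-0.3,0],"turn":[0,0,0],"fingers":1},{"dp":[0,-0.15,0],"turn":[0,0,0],"fingers":1},{"dp":[0,0,0],"turn":[0,0,0],"fingers":1},{"dp":[0,0,0],"turn":[0,0,0.4],"fingers":1}]'

```text
clock: 7.17
eef_pos: [532.0, -239.4, 249.1]
tcp_rot: [3.141, -0.001, 3.121]
contact_force: [0.1, -0.1, -4.3]
opening: 0.149
grasp_force: 88.0
```

Emit:
play_rows --rows '[{"dp":[0,0,0],"turn":[0,0,0.8],"fingers":1},{"dp":[0,0,0],"turn":[0,0,0.8],"fingers":1},{"dp":[0,0,0],"turn":[0,0,0.8],"fingers":1},{"dp":[0,0,0],"turn":[0,0,0.8],"fingers":1},{"dp":[0,0,0],"turn":[0,0,0.8],"fingers":1}]'

```text
clock: 7.58
eef_pos: [532.2, -238.4, 249.2]
tcp_rot: [3.141, -0.001, 2.699]
contact_force: [-0.4, 0.9, -4.7]
opening: 0.147
grasp_force: 88.0
```

Emit:
play_rows --rows '[{"dp":[0,0,0],"turn":[0,0,0.8],"fingers":1},{"dp":[0,0,0],"turn":[0,0,0.8],"fingers":1},{"dp":[0,0,0],"turn":[0,0,0.8],"fingers":1},{"dp":[0,0,0],"turn":[0,0,0.8],"fingers":1},{"dp":[0,0,0],"turn":[0,0,0.8],"fingers":1}]'

```text
clock: 8.0
eef_pos: [532.3, -238.4, 249.2]
tcp_rot: [3.141, -0.001, 2.28]
contact_force: [0.5, 0.7, -4.6]
opening: 0.149
grasp_force: 88.0
```

Emit:
play_rows --rows '[{"dp":[0,0,0],"turn":[0,0,0.8],"fingers":1},{"dp":[0,0,0],"turn":[0,0,0.4],"fingers":1},{"dp":[0,0,0],"turn":[0,0,0],"fingers":1},{"dp":[0,0,0],"turn":[0,0,0],"fingers":1},{"dp":[0,0,0],"turn":[0,0,0],"fingers":1}]'

```text
clock: 8.42
eef_pos: [532.3, -239.1, 249.3]
tcp_rot: [3.142, -0.0, 2.16]
contact_force: [0.0, -0.5, -5.4]
opening: 0.148
grasp_force: 88.0
```

Run:
```python
from h import *
f=grab('top');cv2.imwrite('pics/t2.png',cv2.resize(f['pixels'][...,::-1],(800,600)))
s=r.sense();print(s['eef_pos'],s['tcp_rot'],s['qpos'])
```

```text
[ 532.36917872 -239.20663722  249.29588519] [ 3.14156020e+00 -1.48045188e-04  2.15939249e+00] [-4.24924451e-01  2.72292376e-01  1.70499464e+00  1.15222557e-04
  1.16441413e+00 -1.01356616e+00]
```

View pics/t2.png

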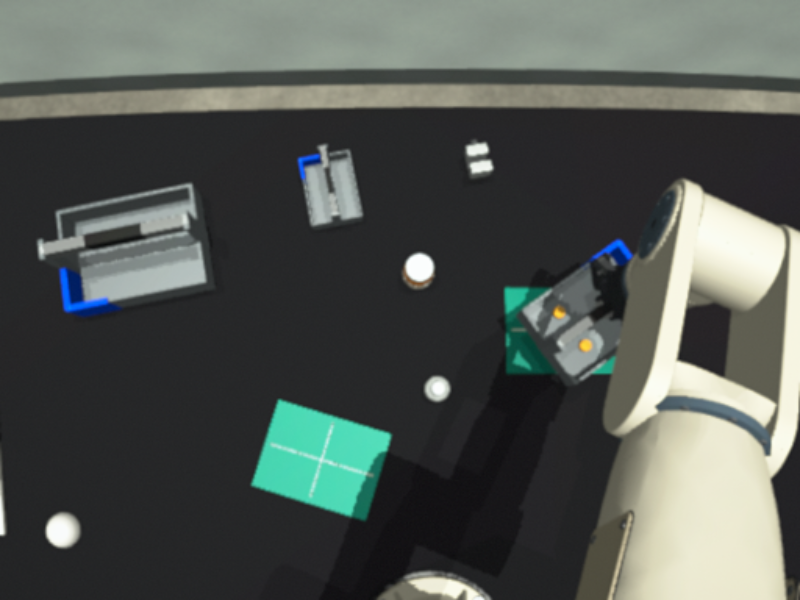

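The tote is level above the mat, with the blue corner pointing outward at (620,250). Now I'll tilt about tool (+x,+y).

Emit:
play_rows --rows '[{"dp":[0,0,0],"turn":[0.15,0.15,0],"fingers":1},{"dp":[0,0,0],"turn":[0.3,0.3,0],"fingers":1},{"dp":[0,0,0],"turn":[0.3,0.3,0],"fingers":1},{"dp":[0,0,0],"turn":[0.3,0.3,0],"fingers":1},{"dp":[0,0,0],"turn":[0.3,0.3,0],"fingers":1}]'

```text
clock: 8.88
eef_pos: [532.6, -239.6, 249.5]
tcp_rot: [-2.998, -0.142, 2.148]
contact_force: [0.0, -1.0, -5.3]
opening: 0.145
grasp_force: 88.0
```

Emit:
play_rows --rows '[{"dp":[0,0,0],"turn":[0.3,0.3,0],"fingers":1},{"dp":[0,0,0],"turn":[0.3,0.3,0],"fingers":1},{"dp":[0,0,0],"turn":[0.3,0.3,0],"fingers":1},{"dp":[0,0,0],"turn":[0.3,0.3,0],"fingers":1},{"dp":[0,0,0],"turn":[0.3,0.3,0],"fingers":1}]'

```text
clock: 9.3
eef_pos: [532.9, -239.7, 249.3]
tcp_rot: [-2.834, -0.295, 2.113]
contact_force: [0.9, 0.1, -4.7]
opening: 0.147
grasp_force: 88.1
```

Emit:
play_rows --rows '[{"dp":[0,0,0],"turn":[0.3,0.3,0],"fingers":1},{"dp":[0,0,0],"turn":[0.3,0.3,0],"fingers":1},{"dp":[0,0,0],"turn":[0.3,0.3,0],"fingers":1},{"dp":[0,0,0],"turn":[0.3,0.3,0],"fingers":1},{"dp":[0,0,0],"turn":[0.15,0.15,0],"fingers":1}]'

```text
clock: 9.72
eef_pos: [533.0, -239.6, 248.4]
tcp_rot: [-2.672, -0.426, 2.055]
contact_force: [-0.0, 1.1, -5.0]
opening: 0.149
grasp_force: 88.1
```

Emit:
play_rows --rows '[{"dp":[0,0,0],"turn":[0,0,0],"fingers":1},{"dp":[0,0,0],"turn":[0,0,0],"fingers":1},{"dp":[0,0,0],"turn":[0,0,0],"fingers":1},{"dp":[0,0,0],"turn":[0,0,0],"fingers":1},{"dp":[0,0,0],"turn":[0,0,0],"fingers":1}]'

```text
clock: 10.13
eef_pos: [532.3, -239.7, 249.8]
tcp_rot: [-2.674, -0.424, 2.055]
contact_force: [-0.6, -1.1, -4.5]
opening: 0.145
grasp_force: 88.2
```

Run:
```python
from h import *
s=r.sense();M=R.from_euler('xyz',s['tcp_rot']).as_matrix()
g=s['eef_pos']-19*M[:,2]
T=np.c_[-M[:,0],M[:,1],-M[:,2]]
print(s['eef_pos'],g,np.degrees(np.arccos(T[2])),g+T@[86,61,-91])
f=grab('wrist');w=f['pixels'];sc=grab('scene')
u=proj(sc,[g])[0].astype(int);print(u,proj(f,[g+T@[86,61,-91]]),proj(sc,[g+T@[86,61,-91]])-u+60)
c=sc['pixels'][max(u[1]-60,0):u[1]+90,max(u[0]-80,0):u[0]+80]
a=cv2.resize(w,(480,360));b=cv2.resize(c,(320,300),interpolation=cv2.INTER_CUBIC)
o=np.zeros((360,800,3),np.uint8);o[:,:480]=a;o[:300,480:]=b
cv2.imwrite('pics/f1.png',o[...,::-1])
```

```text
[ 532.31950132 -239.71318997  249.83377081] [ 543.15138276 -241.89144334  265.29098779] [114.27480245 114.28456495  35.55696793] [ 570.68394164 -265.47973608  130.81589475]
[219  87] [[317.85237534 284.90004693]] [[53.030556   95.28724381]]
```

View pics/f1.png

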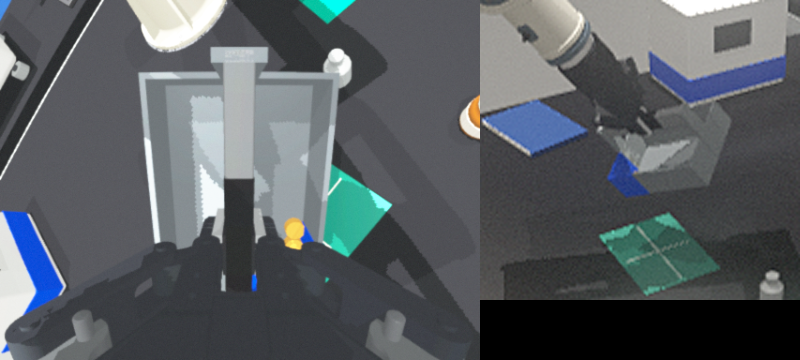

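The wrist view shows two pucks on the blue-corner side, at about (294,230) and (292,242). The other pucks are hidden by the fingers, and the −y half is empty. I'll measure the visible ones in the tote frame.

Run:
```python
from h import *
f=grab('wrist');w=f['pixels'];s=r.sense();M=R.from_euler('xyz',s['tcp_rot']).as_matrix()
g=s['eef_pos']-19*M[:,2];T=np.c_[-M[:,0],M[:,1],-M[:,2]]
# express camera in tote frame, cast onto z=-81 (puck top)
P=np.eye(4);P[:3,:3]=T.T@f['pose'][:3,:3];P[:3,3]=T.T@(f['pose'][:3,3]-g)
F=dict(f,pose=P)
m=cv2.inRange(cv2.cvtColor(w,cv2.COLOR_RGB2HSV),(15,130,120),(32,255,255))
n,l,st,c=cv2.connectedComponentsWithStats(m)
for i in range(1,n):
    if st[i,4]>15:
        x,y,ww,h,a=st[i]; print(st[i],'top/bottom px in tote frame',plane(F,[(x+ww/2,y),(x+ww/2,y+h),(x,y+h/2),(x+ww,y+h/2)],-81).round(0)[:,:2].tolist())
x0,y0=220,200
cv2.imwrite('pics/f2.png',cv2.resize(w[y0:300,x0:360][...,::-1],None,fx=5,fy=5,interpolation=cv2.INTER_CUBIC))
print(proj(F,[[86,61,-91],[32,61,-91],[32,61,-45],[90,65,-45]]).round())
```

```text
[500 102  12  34 257] top/bottom px in tote frame [[-80.0, 195.0], [-55.0, 201.0], [-68.0, 192.0], [-68.0, 203.0]]
[303 233  21  33 534] top/bottom px in tote frame [[28.0, 51.0], [59.0, 53.0], [43.0, 43.0], [43.0, 61.0]]
[[318. 285.]
 [322. 233.]
 [338. 260.]
 [336. 325.]]
```

View pics/f2.png

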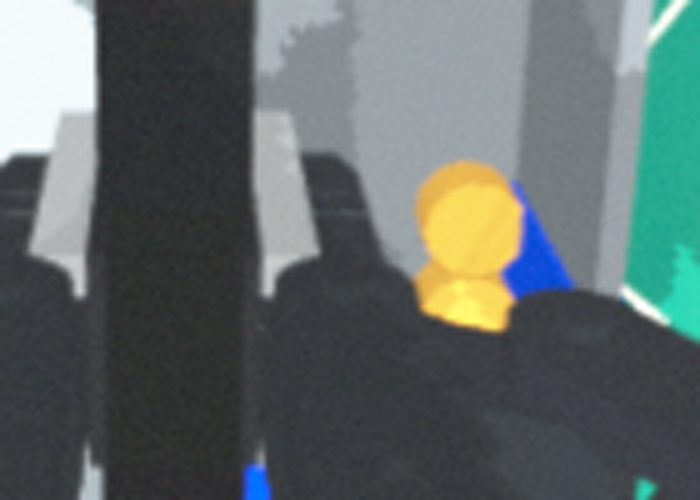

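Run:
```python
from h import *
s=r.sense();M=R.from_euler('xyz',s['tcp_rot']).as_matrix()
g=s['eef_pos']-19*M[:,2];T=np.c_[-M[:,0],M[:,1],-M[:,2]]
o=[]
for n in('scene','top'):
    f=grab(n);w=f['pixels']
    P=np.eye(4);P[:3,:3]=T.T@f['pose'][:3,:3];P[:3,3]=T.T@(f['pose'][:3,3]-g);F=dict(f,pose=P)
    m=cv2.inRange(cv2.cvtColor(w,cv2.COLOR_RGB2HSV),(10,100,70),(34,255,255))
    k,l,st,c=cv2.connectedComponentsWithStats(m)
    for i in range(1,k):
        q=plane(F,c[i],-81)[0]
        if abs(q[0])<120 and abs(q[1])<120: print(n,st[i],q.round())
    u=proj(F,[[40,30,-60]])[0].astype(int)
    o.append(cv2.resize(w[max(0,u[1]-45):u[1]+45,u[0]-40:u[0]+40],(400,450),interpolation=cv2.INTER_CUBIC))
cv2.imwrite('pics/f3.png',np.hstack(o)[...,::-1])
```

```text
top [369 189  12   8  28] [ 49.  56. -81.]
```

View pics/f3.png

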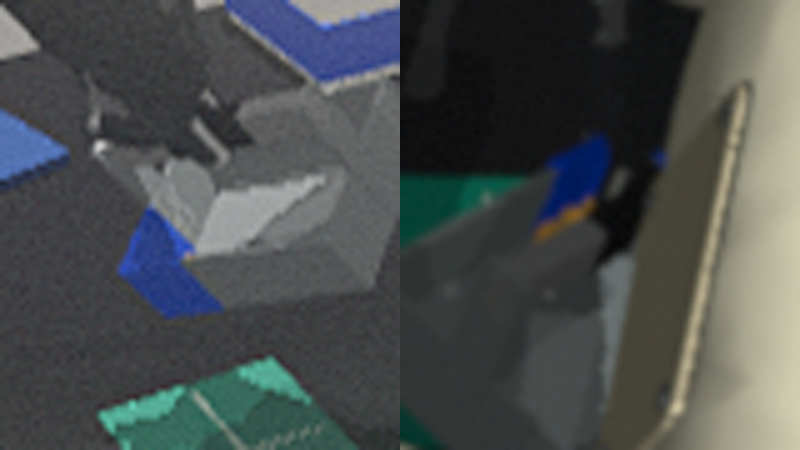

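The visible pucks lie in the corner and the visible floor elsewhere is empty. I'll briefly slope it more on each axis, so any straggler hidden behind the fingers slides down too, then recheck.

Emit:
play_rows --rows '[{"dp":[0,0,0],"turn":[0.5,0,0],"fingers":1},{"dp":[0,0,0],"turn":[0.5,0,0],"fingers":1},{"dp":[0,0,0],"turn":[0,0,0],"fingers":1},{"dp":[0,0,0],"turn":[0,0,0],"fingers":1},{"dp":[0,0,0],"turn":[0,0,0],"fingers":1}]'

```text
clock: 10.8
eef_pos: [532.5, -239.7, 249.2]
tcp_rot: [-2.569, -0.425, 2.055]
contact_force: [-0.2, 0.5, -4.6]
opening: 0.146
grasp_force: 88.5
```

Emit:
play_rows --rows '[{"dp":[0,0,0],"turn":[-0.5,0.5,0],"fingers":1},{"dp":[0,0,0],"turn":[-0.5,0.5,0],"fingers":1},{"dp":[0,0,0],"turn":[0,0,0],"fingers":1},{"dp":[0,0,0],"turn":[0,0,0],"fingers":1},{"dp":[0,0,0],"turn":[0,0,0],"fingers":1}]'

```text
clock: 11.22
eef_pos: [532.2, -240.0, 249.5]
tcp_rot: [-2.645, -0.513, 1.995]
contact_force: [-0.6, 0.0, -4.2]
opening: 0.148
grasp_force: 88.4
```

Emit:
play_rows --rows '[{"dp":[0,0,0],"turn":[0,0,0],"fingers":1},{"dp":[0,0,0],"turn":[0,0,0],"fingers":1},{"dp":[0,0,0],"turn":[0,0,0],"fingers":1},{"dp":[0,0,0],"turn":[0,0,0],"fingers":1},{"dp":[0,0,0],"turn":[0,0,0],"fingers":1}]'

```text
clock: 11.63
eef_pos: [532.5, -239.4, 249.3]
tcp_rot: [-2.645, -0.515, 1.995]
contact_force: [0.4, 0.8, -5.6]
opening: 0.146
grasp_force: 88.4
```

Run:
```python
from h import *
f=grab('wrist');w=f['pixels'];s=r.sense();M=R.from_euler('xyz',s['tcp_rot']).as_matrix()
g=s['eef_pos']-19*M[:,2];T=np.c_[-M[:,0],M[:,1],-M[:,2]]
print(g,np.degrees(np.arccos(T[2])),s['grasp_force'],np.abs(s['qvel']).max())
P=np.eye(4);P[:3,:3]=T.T@f['pose'][:3,:3];P[:3,3]=T.T@(f['pose'][:3,3]-g)
F=dict(f,pose=P)
m=cv2.inRange(cv2.cvtColor(w,cv2.COLOR_RGB2HSV),(15,130,120),(32,255,255))
n,l,st,c=cv2.connectedComponentsWithStats(m)
for i in range(1,n):
    if st[i,4]>8:
        x,y,ww,h,a=st[i]; print(st[i],plane(F,[(x+ww/2,y),(x+ww/2,y+h)],-81).round(0)[:,:2].tolist())
```

```text
[ 544.07526434 -243.24460981  263.82363581] [119.48623056 114.48929464  40.05401555] 88.3775532245636 0.0031883206332491767
[493 117  19  33 325] [[-69.0, 194.0], [-44.0, 201.0]]
[303 233  21  33 526] [[28.0, 51.0], [59.0, 53.0]]
```

```bash
python3 -c "
from rig import r
print(r.sign_off())"
```

```text
the job is handed in; nothing more can be done
None
```

I handed the job in with the tote held about 40° over above the chosen mat, blue corner lowest. Two specimens were visibly bunched in that corner; the other two were hidden behind the fingers, so I could not confirm them directly.

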